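# Close the grinder jar and hold the pulse paddle at half speed

## Robot

A 6-joint arm with a two-finger parallel gripper is mounted at the origin on the work surface. World frame = base frame: x ahead of the robot, y to its left, z up, the work surface at z = 0. Lengths are in m, angles in degrees, forces in N, time in s.
With the tool pointing down it reaches from about 0.3 to 0.75 m from the base axis. Payload 8.5 kg.
Tool frame: the origin (TCP) lies on the centre line of the jaws, within the pads' length; the fingertips stand 17 mm ahead of it and the grasp point (between the pads) lies 2 mm behind it (env.tcp_to_tips is the distance from the TCP to the fingertips, in m); z points along the fingers, y is the line along which they close (so a half turn about z gives the same grasp; the last joint's range is limited). The gripper opens to 85 mm and grips with 20 to 120 N. Pads are 22 mm wide; open, the fingers measure 114 mm over their backs; the gripper's body (76 mm by 85 mm) begins 54 mm behind the grasp point. The pads swing forward as they close: fully open they stand 13 mm farther back than shut.
Start: joints at [60.888, 21.807, 74.336, -0, 83.858, -12.336], TCP at [0.159, 0.527, 0.248] pointing down, gripper open.
Joint ranges: [-178.18, 178.18], [-50.72, 133.34], [12.68, 142.11], [-81.47, 261.47], [9.98, 163.14], [-165.26, 165.26]. Speed limits (degrees/s): [136.94, 136.94, 180, 180, 180, 180].

## Interface

Orientations are given as a 3x3 rotation matrix whose columns are the frame's x, y, z axes.
In Python, from rig import env gives the robot as it stands. The module is installed in compiled form; this text tells all that it offers.
- The arm moves only by the shell command python3 -m pendant 'ROWS' [FORCE]. ROWS is JSON, a list of rows, each a list of 7 numbers: the opening, from 0 (shut) to 1 (fully open), then the shift along the tool's x, y, z in m, then the turn, a rotation vector about the tool's x, y, z in rad. A call has 1 to 5 rows; each row is the pose to reach, as a shift and turn from the pose commanded when the call began, along the tool's axes at that moment; what a row does not reach only later rows make up. A row lasts 1/8 s, in which the tool goes at most 62.5 mm and 10.7 degrees, less where a joint would pass 70% of its speed; a pose out of reach is approached as far as the arm can. A call with a gripper value outside its range is refused whole. The fingers move at their own pace and stop on an object; FORCE is the grip in N (left out, the last holds). Time passes only in rows, so rows that repeat a pose let the fingers close. It gives the time, the measured TCP pose, the force, the opening and the grip force at its end, in the units of the state.
- env.observe(): the state, without advancing time (a new reading comes with each control period).
- env.get_image(name): name is "scene" or "top"; returns a dict with "image" (384x512x3 uint8, blue, green, red), "fx", "fy", "cx", "cy" (pixels), "pose" (4x4, takes a point from camera to world coordinates). Camera axes: x right, y up, looking along -z (the intrinsics and any distortion apply to the point x, -y, -z); pixel columns grow to the right and rows downward; lengths in m; the calibration is good to about 2 mm. A picture is of the moment at which its call begins. There is no depth.
- env.close_job(): hands the job in; it is judged then, once.
Trained networks look in the newest picture that a camera, given by its name, has taken for a name from the list of things; names that differ only in an ending like _2 or _b are one class to them, and where a whole thing is asked for, a point or a joint stands for the part that bears it (a point fixed in the world has none). Each returns a list of dicts, best first, with "conf" (0 to 1); they miss things now and then, are a little off and sometimes report something else, mostly with a low value. They report only what shows in the picture. A call takes as long as a camera call.
- env.find_in(camera, thing): "bbox" ([centre column, centre row, width, height] in pixels, round what is visible of it).
- env.trace(camera, thing): "mask" (384x512 bool, what is visible of it) and "bbox" ([centre column, centre row, width, height] in pixels, round what is visible of it).
- env.tip_of(camera, thing): "centre" ([column, row] in pixels: a listed point, or the origin of a listed thing).
The state is a dict: "time_s": time; "q": joint angles; "qvel": joint speeds; "joint_efforts": joint torques, N m; "position": TCP position; "tool_rot": TCP orientation; "ft_force": force on the tool from outside, world axes, zero at the start; "wrist_torque": the same for the moment, N m; "grip_width": finger opening in m; "gripper_force": force on a finger pad.
Only numpy, scipy, OpenCV 4.12 (cv2) and the standard library are available. Lean on these libraries where they do the work, as an engineer would, in place of code of your own. Each camera call takes 0.05 s, during which the arm holds its last target. There are 200 camera calls.

## Task

Get the mixer-grinder going slowly: first twist the jar's loose screw lid clockwise until it is fully home, then press the white spring paddle half-way down, where it lies level, and keep it there; finish while still holding it, without letting go. Never press the paddle while the lid is loose, never let it go down to its bottom stop (full speed), and leave the other things on the counter standing where they are.

Things in the scene. Friction and masses are not known exactly. Their poses are not given: they have to be found in the camera images.
- mixer: mixer-grinder fixed to the counter: maroon base 250 x 190 mm; origin at the centre of its underside, own z up, own -x towards its front. A console 62 mm high in front carries the white spring paddle; the motor housing behind (x -15 to 125 mm, 120 mm high) carries a white plastic jar, 100 mm across, locked on, its axis at own x = 50, y = 0, its rim 225 mm above the counter, with a black handle at the back reaching own x = 135, z 148 to 212
- lid (a joint): turn of the jar's captive screw lid about the jar's upright axis, rad: 0 = fully home (hard stop), growing anticlockwise seen from above as it is loosened, to 1.4. It turns without rising, against about 0.12 N m of friction, and stays where it is left
- lid_grip (a point): point on the jar's axis in the lid's wing grip, 265 mm above the counter. The maroon lid is a 108 mm disc with its flat top 243 mm above the counter; on it stands one straight upright wing 64 mm long, 14 mm thick, 28 mm high (top 271 mm above the counter), its length along this point's own x. With the lid home the wing lies along the mixer's own x, its white end to the front over the maroon mark on the jar
- paddle (a joint): press of the spring paddle, rad: 0 = up at rest, 0.18 = half-way (the paddle's top is then level), 0.36 = bottom stop. It springs back when let go: about 4 N at the press point starts it moving, 6 N holds it half-way, 8 N at the bottom
- paddle_plate: the white paddle plate, 80 mm long, 66 mm wide, 10 mm thick, on a level hinge along its rear edge; origin on the hinge axis (own x = -30 mm of the mixer, 85 mm above the counter), the plate running 5 to 85 mm from it along own -x; own z is its upward normal, leaning 0.18 rad at rest (front edge up), upright at half-way
- paddle_press (a point): the place to press: top face of the paddle, on its centre line, 66 mm from the hinge axis; about 102 mm above the counter at rest, 90 mm at half-way, 78 mm at the bottom
- tiffin: three-tier round steel tiffin stack with side latches and a top bail, 114 mm across (134 over the latches), 220 mm tall; a bystander; origin at the centre of its underside
- trivet: round green silicone trivet, 170 mm across, 8 mm thick, stuck to the counter; a bystander; origin at the centre of its underside
- chai_pan: aluminium chai pan standing on the trivet, 150 mm across, 78 mm tall, its black handle reaching 209 mm from the centre along its own +x; a bystander; origin at the centre of its underside
- tumbler_a: glass tumbler, 72 mm across the mouth, 105 mm tall; a bystander; origin at the centre of its underside
- tumbler_b: second glass tumbler, the same; a bystander; origin at the centre of its underside
- dabba: round steel tin with lid, 128 mm across, 93 mm tall; a bystander; origin at the centre of its underside
- mortar: brass mortar with its pestle leaning in it, 104 mm across, 85 mm tall (pestle to 145 mm); a bystander; origin at the centre of its underside

How it is judged (in metres and radians):
On the way, in this order (a step that is already met when the one before it is completed fails the run):
1. the lid is screwed fully home (value of joint lid below 0.08 rad), for 0.2 s.
2. the robot holds the paddle half-way down, the lid home (value of joint paddle between 0.115 and 0.245 rad and (contact force between paddle_plate and the fingers above 3 N or contact force between paddle_plate and the arm above 3 N) and value of joint lid below 0.08 rad), for 0.5 s.
At the end, for the whole second after the job is handed in: The lid is within 0.08 rad of fully home; the paddle stands still between 0.115 and 0.245 rad (half-way is 0.18), carried by the robot with more than 3 N; every bystander is upright and within 30 mm of where it stood (all of step 2 and velocity of joint paddle between -0.05 and 0.05 rad/s and distance of each of tiffin, chai_pan, tumbler_a, tumbler_b, dabba, mortar from where it was at the start of the episode below 0.03 m and angle between each of tiffin, chai_pan, tumbler_a, tumbler_b, dabba, mortar's own z axis and vertical below 0.25 rad); the arm keeps its last pose, push and grip.
It fails at once if the paddle is pressed while the lid is loose (value of joint paddle above 0.06 rad and value of joint lid above 0.12 rad).
It fails at once if the paddle goes down to its bottom stop (value of joint paddle above 0.335 rad).
It fails at once if a bystander is shifted by more than 30 mm or tipped (not (distance of each of tiffin, chai_pan, tumbler_a, tumbler_b, dabba, mortar from where it was at the start of the episode below 0.03 m and angle between each of tiffin, chai_pan, tumbler_a, tumbler_b, dabba, mortar's own z axis and vertical below 0.25 rad)).
It also fails if it takes over 46 s, if anything falls off the work surface, if the arm or the gripper's body presses on something with over 40 N, if the wrist force passes 120 N, or if a joint passes its speed limit or range.

## Working session

There is one attempt and no reset: what is moved stays moved. The work goes in short steps, Python scripts to look and compute and a shell command to move; the robot and the scene stay as the last step left them, time stands still between calls to the robot, and variables do not carry over. Pictures are saved under pics/ and viewed, at most 10 in all, crops included, and the job is handed in when it is done.

```bash
mkdir -p pics; python3 - <<'E'
from rig import env
import cv2,numpy as np
o=env.observe();print(o['time_s'],o['position'],np.round(o['tool_rot'],3).tolist(),o['grip_width'])
ims=[]
for n in('scene','top'):
    d=env.get_image(n);cv2.imwrite(f'pics/{n}0.png',d['image']);print(n,d['fx'],d['fy'],d['cx'],d['cy'],np.round(d['pose'],4).tolist(),[k for k in d])
    for t in('mixer','lid_grip','paddle_plate','paddle_press','tiffin','chai_pan','tumbler_a','dabba','mortar'):
        print(t,[(np.round(r['centre'],1).tolist(),round(r['conf'],2)) for r in env.tip_of(n,t)][:3])
E
```

```text
0.0 [0.15861565 0.52634595 0.24767991] [[-0.957, 0.289, -0.001], [0.289, 0.957, -0.001], [0.0, -0.002, -1.0]] 0.08552727377232774
scene 357.6561709617448 357.6561709617448 258.87911295384197 199.48088270334833 [[-0.1543, -0.802, 0.577, 1.1551], [0.988, -0.1225, 0.0939, 0.0793], [-0.0046, 0.5846, 0.8113, 1.0241], [0.0, 0.0, 0.0, 1.0]] ['image', 'fx', 'fy', 'cx', 'cy', 'pose']
mixer [([245.9, 225.5], 0.74)]
lid_grip [([237.7, 193.5], 0.91)]
paddle_plate [([244.8, 204.3], 0.59), ([175.2, 188.4], 0.2)]
paddle_press [([249.7, 187.3], 0.67)]
tiffin [([137.9, 225.6], 0.67)]
chai_pan [([391.6, 242.0], 0.56)]
tumbler_a [([175.9, 188.1], 0.94), ([146.1, 183.5], 0.81), ([395.1, 245.9], 0.6)]
dabba [([370.8, 298.7], 0.59)]
mortar [([159.0, 265.5], 0.73)]
top 369.3240673767137 369.3240673767137 258.9106759256064 195.64535855577606 [[-0.0242, 0.9951, -0.0954, 0.4576], [-0.9996, -0.0257, -0.0145, -0.0044], [-0.0169, 0.095, 0.9953, 1.1949], [0.0, 0.0, 0.0, 1.0]] ['image', 'fx', 'fy', 'cx', 'cy', 'pose']
mixer [([284.9, 203.3], 0.93)]
lid_grip [([292.2, 176.4], 0.78)]
paddle_plate [([285.8, 207.8], 0.81)]
paddle_press [([280.0, 228.3], 0.79)]
tiffin [([408.0, 238.1], 0.68), ([395.0, 189.3], 0.62)]
chai_pan [([131.5, 210.7], 0.8)]
tumbler_a [([407.9, 238.6], 0.76), ([371.1, 242.7], 0.6)]
dabba [([160.3, 153.8], 0.84)]
mortar [([357.0, 145.2], 0.59)]
```

View pics/scene0.png

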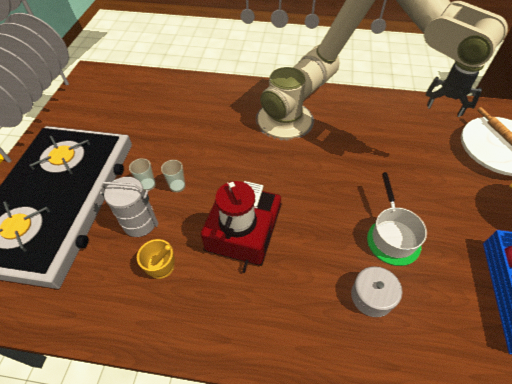

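View pics/top0.png

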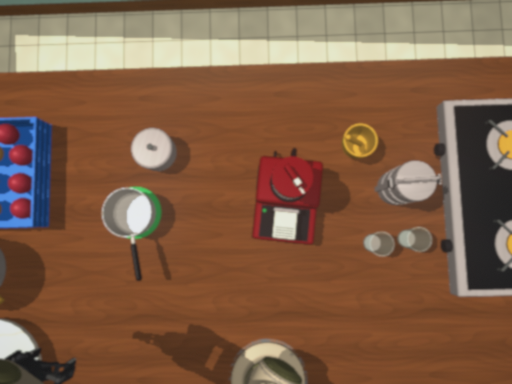

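The scene shows the mixer at about (242,222), its paddle towards the robot. In the top view the lid is at about (292,178) and the white paddle at (285,224). The tumblers and tiffin are off to the robot's right.

```bash
cat > h.py <<'E'
import numpy as np
def ray(d,px,z):
    P=np.array(d['pose']);v=P[:3,:3]@np.array([(px[0]-d['cx'])/d['fx'],-(px[1]-d['cy'])/d['fy'],-1]);o=P[:3,3]
    return o+v*(z-o[2])/v[2]
def proj(d,p):
    P=np.array(d['pose']);c=P[:3,:3].T@(np.array(p)-P[:3,3]);return [d['cx']+d['fx']*c[0]/-c[2],d['cy']+d['fy']*c[1]/c[2]]
E
python3 - <<'E'
from rig import env
from h import *
import cv2
for n,c in(('scene',(237,212)),('top',(288,200))):
    d=env.get_image(n)
    for t,z in(('lid_grip',.265),('paddle_press',.102),('paddle_plate',.085),('mixer',0)):
        r=env.tip_of(n,t)
        if r: print(n,t,np.round(ray(d,r[0]['centre'],z),4))
    x,y=c;im=d['image'][y-50:y+50,x-50:x+50]
    cv2.imwrite(f'pics/{n}_c.png',cv2.resize(im,None,fx=6,fy=6,interpolation=cv2.INTER_CUBIC))
E
python3 -c "
import cv2,numpy as np
cv2.imwrite('pics/both.png',cv2.resize(np.hstack([cv2.imread('pics/scene_c.png'),cv2.imread('pics/top_c.png')]),(800,400)))"
```

```text
scene lid_grip [ 0.5993 -0.0685  0.265 ]
scene paddle_press [ 0.4503 -0.0608  0.102 ]
scene paddle_plate [ 0.5172 -0.0634  0.085 ]
scene mixer [ 0.5462 -0.0672  0.    ]
top lid_grip [ 0.5914 -0.084   0.265 ]
top paddle_press [ 0.4599 -0.0546  0.102 ]
top paddle_plate [ 0.5256 -0.0666  0.085 ]
top mixer [ 0.546  -0.0719  0.    ]
```

View pics/both.png

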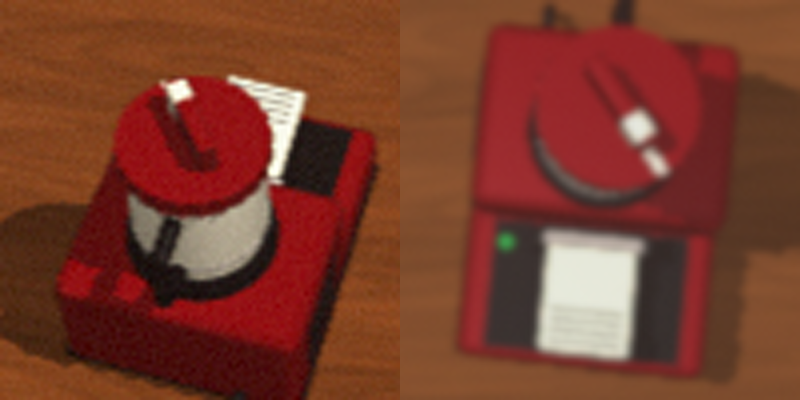

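The crops show the wing turned away from home: its white end is near top pixel (297.5,181.5) and its far end near (287.5,167). The paddle corners are near (275,208), (298,209.5), (272,238) and (295.5,239.5).

```bash
python3 - <<'E'
from rig import env
from h import *
T=env.get_image('top');S=env.get_image('scene')
tp=lambda x,y:(238+(x-400)/4,150+y/4); sp=lambda x,y:(187+x/4,162+y/4)
for n,p,z in [('disc',(618,112),.243),('wingW',(638,126),.271),('wingfar',(597,68),.271),('PLr',(547,230),.09),('PRr',(641,238),.09),('PLf',(537,353),.107),('PRf',(630,360),.107)]:
    print('T',n,np.round(ray(T,tp(*p),z),4))
for n,p,z in [('disc',(193,142),.243),('wingW',(178,91),.271),('wingfar',(207,158),.271),('PRf',(230,77),.107),('PLf',(305,92),.107),]:
    print('S',n,np.round(ray(S,sp(*p),z),4))
E
```

```text
T disc [ 0.5926 -0.0789  0.243 ]
T wingW [ 0.5794 -0.0889  0.271 ]
T wingfar [ 0.6171 -0.0643  0.271 ]
T PLr [ 0.5267 -0.0348  0.09  ]
T PRr [ 0.5189 -0.1049  0.09  ]
T PLf [ 0.4357 -0.0245  0.107 ]
T PRf [ 0.429  -0.0922  0.107 ]
S disc [ 0.6027 -0.0752  0.243 ]
S wingW [ 0.5825 -0.0878  0.271 ]
S wingfar [ 0.6337 -0.0583  0.271 ]
S PRf [ 0.4371 -0.0848  0.107 ]
S PLf [ 0.4433 -0.0217  0.107 ]
```

```bash
python3 -m pendant '[[1,-0.04,-0.03,-0.04,0,0,-0.07],[1,-0.09,-0.068,-0.07,0,0,-0.14],[1,-0.138,-0.105,-0.09,0,0,-0.21],[1,-0.187,-0.142,-0.09,0,0,-0.28],[1,-0.235,-0.178,-0.09,0,0,-0.35]]'; cat >> h.py <<'E'
def to(pos,wing_y_deg=None):
    from rig import env
    o=env.observe();R=np.array(o['tool_rot']);p=np.array(o['position'])
    a=np.degrees(np.arctan2(R[1,1],R[0,1]))
    print('pos',p.round(4),'yang',a.round(2),'q6',np.round(o['q'][5],1),'shift',(R.T@(np.array(pos)-p)).round(4), 'turnz',None if wing_y_deg is None else -np.radians(wing_y_deg-a).round(3))
E
python3 -c "from h import *;to([.597,-.0765,.33],122)"
```

```text
time_s: 2.22
position: [0.3298, 0.2913, 0.3389]
tool_rot: [[-0.998, -0.06, 0.001], [-0.06, 0.998, 0.001], [-0.001, 0.001, -1.0]]
ft_force: [-0.1, 0.9, 0.0]
grip_width: 0.0854
gripper_force: 0.0
pos [0.3298 0.2913 0.3389] yang 93.43 q6 -67.5 shift [-0.2447 -0.3831  0.009 ] turnz -0.499
```

```bash
python3 -m pendant '[[1,-0.03,-0.05,0,0,0,-0.07],[1,-0.06,-0.1,0,0,0,-0.14],[1,-0.09,-0.15,0,0,0,-0.21],[1,-0.12,-0.2,0,0,0,-0.28],[1,-0.15,-0.24,0,0,0,-0.35]]'; python3 -c "from h import *;to([.597,-.0765,.33],122)"
```

```text
time_s: 2.85
position: [0.4933, 0.0599, 0.3385]
tool_rot: [[-0.918, -0.397, 0.0], [-0.397, 0.918, -0.0], [-0.0, -0.0, -1.0]]
ft_force: [0.8, 1.1, -0.8]
grip_width: 0.0853
gripper_force: 0.0
pos [0.4933 0.0599 0.3385] yang 113.4 q6 -120.2 shift [-0.041  -0.1664  0.0085] turnz -0.15
```

```bash
python3 -m pendant '[[1,-0.012,-0.05,0,0,0,-0.05],[1,-0.024,-0.1,0,0,0,-0.1],[1,-0.036,-0.145,0.005,0,0,-0.15],[1,-0.041,-0.166,0.008,0,0,-0.15],[1,-0.041,-0.166,0.008,0,0,-0.15]]'; python3 - <<'E'
from h import *;to([.597,-.0765,.268],122)
from rig import env
import cv2
ims=[]
for n,c in(('scene',(237,190)),('top',(292,190))):
    d=env.get_image(n);x,y=c;ims.append(cv2.resize(d['image'][y-50:y+50,x-50:x+50],(400,400),interpolation=cv2.INTER_CUBIC))
cv2.imwrite('pics/above.png',np.hstack(ims))
E
```

```text
time_s: 3.48
position: [0.5962, -0.0753, 0.3292]
tool_rot: [[-0.85, -0.527, -0.002], [-0.527, 0.85, 0.0], [0.001, 0.001, -1.0]]
ft_force: [0.3, 0.4, 0.1]
grip_width: 0.0854
gripper_force: 0.0
pos [ 0.5962 -0.0753  0.3292] yang 121.83 q6 -140.3 shift [-0.0001 -0.0015  0.0612] turnz -0.003
```

View pics/above.png

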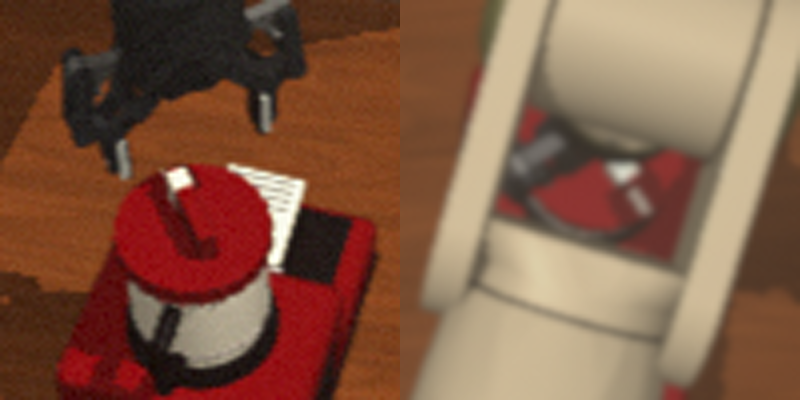

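The open jaws straddle the wing, with pads at about (122,155) and (265,110) in the crop and the wing between them, so I'll descend and grip.

```bash
python3 -m pendant '[[1,0,-0.001,0.03,0,0,0],[1,0,-0.001,0.05,0,0,0],[1,0,-0.001,0.061,0,0,0],[0,0,-0.001,0.061,0,0,0],[0,0,-0.001,0.061,0,0,0]]' 30;  python3 -m pendant '[[0,0,0,0,0,0,0],[0,0,0,0,0,0,0],[0,0,0,0,0,0,0],[0,0,0,0,0,0,0]]'; python3 -c "
from rig import env
print(env.observe()['wrist_torque'])"
```

```text
time_s: 4.2
position: [0.5965, -0.0749, 0.2704]
tool_rot: [[-0.849, -0.529, 0.002], [-0.529, 0.849, -0.001], [-0.001, -0.001, -1.0]]
ft_force: [0.0, 0.6, 0.3]
grip_width: 0.0518
gripper_force: 0.0
time_s: 4.7
position: [0.5983, -0.0782, 0.2704]
tool_rot: [[-0.85, -0.527, 0.007], [-0.527, 0.85, -0.006], [-0.002, -0.009, -1.0]]
ft_force: [9.6, -13.6, -0.5]
grip_width: 0.0132
gripper_force: 36.5
[-1.93064497 -1.45062016  0.05126511]
```

```bash
python3 -m pendant '[[0,0,-0.003,0,0,0,0],[0,0,-0.003,0,0,0,0.1],[0,0,-0.003,0,0,0,0.2],[0,0,-0.003,0,0,0,0.3],[0,0,-0.003,0,0,0,0.3]]' 60; python3 -c "
from h import *;to([.597,-.0765,.268],122)
from rig import env
print(env.observe()['wrist_torque'])"
```

```text
time_s: 5.32
position: [0.5986, -0.0787, 0.2704]
tool_rot: [[-0.968, -0.252, 0.003], [-0.252, 0.968, -0.002], [-0.003, -0.003, -1.0]]
ft_force: [2.7, -5.4, 3.4]
grip_width: 0.0126
gripper_force: 63.1
pos [ 0.5986 -0.0787  0.2704] yang 104.62 q6 -123.3 shift [0.0011 0.0025 0.0024] turnz -0.303
[-0.52710678 -0.33732356 -0.08357982]
```

Turning nicely with low forces; continue towards home.

```bash
python3 -m pendant '[[0,0,-0.001,0,0,0,0.1],[0,0,-0.001,0,0,0,0.2],[0,0,-0.001,0,0,0,0.28],[0,0,-0.001,0,0,0,0.28]]'; python3 -c "
from h import *;to([.597,-.0765,.268],122)
from rig import env
print(env.observe()['wrist_torque'])"
```

```text
time_s: 5.82
position: [0.5987, -0.079, 0.2704]
tool_rot: [[-1.0, 0.023, 0.003], [0.023, 1.0, -0.001], [-0.003, -0.001, -1.0]]
ft_force: [2.1, -2.9, 5.9]
grip_width: 0.0125
gripper_force: 63.4
pos [ 0.5987 -0.079   0.2704] yang 88.71 q6 -107.4 shift [0.0018 0.0025 0.0024] turnz -0.581
[-0.12105521 -0.27170437 -0.09266712]
```

```bash
python3 -m pendant '[[0,0,0,0,0,0,0.05],[0,0,0,0,0,0,0.08],[0,0,0,0,0,0,0.08]]'; python3 -c "
from h import *;to([.597,-.0765,.268],122)
from rig import env
print(env.observe()['wrist_torque'])"
```

```text
time_s: 6.2
position: [0.5987, -0.079, 0.2704]
tool_rot: [[-0.995, 0.101, 0.003], [0.101, 0.995, -0.001], [-0.003, -0.001, -1.0]]
ft_force: [1.7, -3.6, 6.1]
grip_width: 0.0125
gripper_force: 63.4
pos [ 0.5987 -0.079   0.2704] yang 84.18 q6 -102.9 shift [0.002  0.0024 0.0024] turnz -0.66
[-0.30399315 -0.32454047 -0.05819716]
```

```bash
python3 -m pendant '[[0,0,0,0,0,0,0.03],[0,0,0,0,0,0,0.06],[0,0,0,0,0,0,0.06]]'; python3 -c "
from h import *;to([.597,-.0765,.268],122)
from rig import env
print(env.observe()['wrist_torque'])"
```

```text
time_s: 6.58
position: [0.5988, -0.0791, 0.2704]
tool_rot: [[-0.987, 0.159, 0.003], [0.159, 0.987, -0.002], [-0.003, -0.001, -1.0]]
ft_force: [0.7, -3.2, 5.6]
grip_width: 0.0128
gripper_force: 64.8
pos [ 0.5988 -0.0791  0.2704] yang 80.84 q6 -99.6 shift [0.0022 0.0023 0.0024] turnz -0.718
[-0.4466878  -0.31692423  1.01271261]
```

```bash
python3 -m pendant '[[0,0,0,0,0,0,0.03],[0,0,0,0,0,0,0.05],[0,0,0,0,0,0,0.05]]'; python3 -c "
from h import *;to([.597,-.0765,.268],122)
from rig import env
print(env.observe()['wrist_torque'])"
```

```text
time_s: 6.95
position: [0.5987, -0.0791, 0.2704]
tool_rot: [[-0.978, 0.207, 0.003], [0.207, 0.978, -0.002], [-0.003, -0.001, -1.0]]
ft_force: [1.6, -4.1, 4.9]
grip_width: 0.0128
gripper_force: 79.6
pos [ 0.5987 -0.0791  0.2704] yang 78.08 q6 -96.8 shift [0.0023 0.0022 0.0024] turnz -0.767
[-0.62854063 -0.27179937  1.83438025]
```

The torque rose to 1.8 N m, so the lid is on its hard stop. I'll ease off slightly, release and rise.

```bash
python3 -m pendant '[[0,0,0,0,0,0,-0.04],[1,0,0,0,0,0,-0.04],[1,0,0,0,0,0,-0.04],[1,0,0,0,0,0,-0.04],[1,0,0,0,0,0,-0.04]]';python3 -m pendant '[[1,0,0,0,0,0,0],[1,0,0,0,0,0,0],[1,0,0,-0.03,0,0,0],[1,0,0,-0.07,0,0,0],[1,0,0,-0.08,0,0,0]]'; python3 -c "
from h import *;to([.597,-.0765,.268],83)"
```

```text
time_s: 7.58
position: [0.5981, -0.0785, 0.2692]
tool_rot: [[-0.985, 0.172, -0.0], [0.172, 0.985, 0.0], [0.0, 0.0, -1.0]]
ft_force: [0.2, 0.3, -0.1]
grip_width: 0.0832
gripper_force: 0.0
time_s: 8.2
position: [0.5985, -0.0787, 0.3519]
tool_rot: [[-0.985, 0.172, 0.004], [0.172, 0.985, -0.001], [-0.005, -0.001, -1.0]]
ft_force: [0.6, 0.9, -0.3]
grip_width: 0.0856
gripper_force: 0.0
pos [ 0.5985 -0.0787  0.3519] yang 80.1 q6 -98.8 shift [0.0023 0.002  0.0839] turnz -0.051
```

```bash
python3 -c "
from h import *;to([.449,-.0587,.30],82.5)
from rig import env
print(env.tcp_to_tips)"
```

```text
pos [ 0.5985 -0.0787  0.3519] yang 80.1 q6 -98.8 shift [ 0.151  -0.006   0.0512] turnz -0.042
0.017
```

```bash
python3 -m pendant '[[0,0.05,-0.002,0,0,0,0],[0,0.1,-0.004,0,0,0,-0.04],[0,0.151,-0.006,0,0,0,-0.04],[0,0.151,-0.006,0.03,0,0,-0.04],[0,0.151,-0.006,0.05,0,0,-0.04]]' 30; python3 - <<'E'
from h import *;to([.449,-.0587,.15],82.5)
from rig import env
import cv2
ims=[]
for n,c in(('scene',(237,190)),('top',(292,190))):
    d=env.get_image(n);x,y=c;ims.append(cv2.resize(d['image'][y-50:y+50,x-50:x+50],(400,400),interpolation=cv2.INTER_CUBIC))
cv2.imwrite('pics/home.png',np.hstack(ims))
E
```

```text
time_s: 8.82
position: [0.4474, -0.0583, 0.298]
tool_rot: [[-0.991, 0.133, -0.001], [0.133, 0.991, 0.0], [0.001, 0.0, -1.0]]
ft_force: [-0.2, -0.6, -0.3]
grip_width: -0.0001
gripper_force: 0.0
pos [ 0.4474 -0.0583  0.298 ] yang 82.37 q6 -104.9 shift [-0.0018 -0.0002  0.148 ] turnz -0.002
```

View pics/home.png

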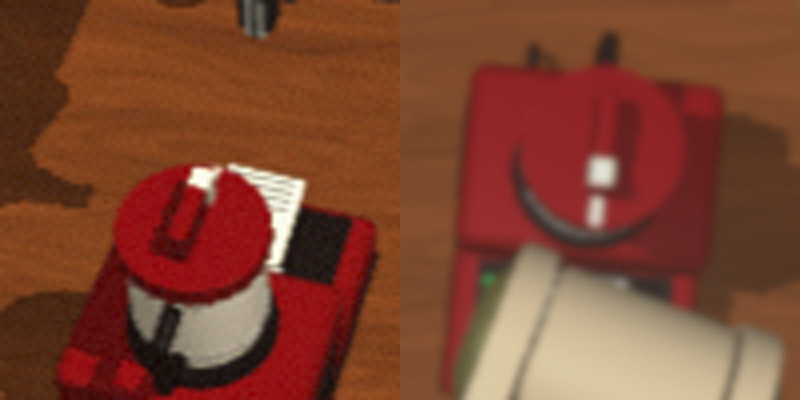

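The lid is home: in the top crop the wing's white end (602,170) lines up with the jar mark (597,210) and the mixer's axis. Next I'll descend over the paddle.

```bash
python3 -m pendant '[[0,-0.001,0,0.04,0,0,0],[0,-0.002,0,0.08,0,0,0],[0,-0.002,0,0.12,0,0,0],[0,-0.002,0,0.148,0,0,0],[0,-0.002,0,0.148,0,0,0]]'; python3 -m pendant '[[0,0,0,0.012,0,0,0],[0,0,0,0.02,0,0,0],[0,0,0,0.024,0,0,0],[0,0,0,0.024,0,0,0]]'
```

```text
time_s: 9.55
position: [0.45, -0.0587, 0.1504]
tool_rot: [[-0.991, 0.132, -0.003], [0.132, 0.991, 0.001], [0.003, 0.001, -1.0]]
ft_force: [0.2, 0.3, 0.4]
grip_width: 0.0
gripper_force: 0.0
time_s: 10.05
position: [0.4504, -0.0588, 0.1273]
tool_rot: [[-0.991, 0.132, -0.0], [0.132, 0.991, -0.0], [0.0, -0.0, -1.0]]
ft_force: [-0.2, -0.1, -0.6]
grip_width: 0.0001
gripper_force: 0.0
```

```bash
python3 -m pendant '[[0,0,0,0.003,0,0,0],[0,0,0,0.006,0,0,0],[0,0,0,0.008,0,0,0],[0,0,0,0.008,0,0,0]]'; python3 -m pendant '[[0,0,0,0.002,0,0,0],[0,0,0,0.005,0,0,0],[0,0,0,0.005,0,0,0]]'
```

```text
time_s: 10.55
position: [0.4502, -0.0588, 0.1193]
tool_rot: [[-0.991, 0.132, -0.0], [0.132, 0.991, 0.0], [0.0, -0.0, -1.0]]
ft_force: [-2.4, -0.5, 3.1]
grip_width: 0.0
gripper_force: 1.5
time_s: 10.92
position: [0.4503, -0.0588, 0.1141]
tool_rot: [[-0.991, 0.132, -0.0], [0.132, 0.991, 0.0], [0.0, 0.0, -1.0]]
ft_force: [-2.6, 1.4, 5.1]
grip_width: -0.0003
gripper_force: 1.9
```

```bash
python3 -m pendant '[[0,0,0,0.002,0,0,0],[0,0,0,0.004,0,0,0],[0,0,0,0.006,0,0,0],[0,0,0,0.007,0,0,0],[0,0,0,0.007,0,0,0]]'; python3 -m pendant '[[0,0,0,0,0,0,0],[0,0,0,0,0,0,0],[0,0,0,0,0,0,0],[0,0,0,0,0,0,0],[0,0,0,0,0,0,0]]'; python3 - <<'E'
from rig import env
import cv2,numpy as np
ims=[]
for n,c in(('scene',(237,210)),('top',(290,200))):
    d=env.get_image(n);x,y=c;ims.append(cv2.resize(d['image'][y-50:y+50,x-50:x+50],(400,400),interpolation=cv2.INTER_CUBIC))
cv2.imwrite('pics/press.png',np.hstack(ims))
E
```

```text
time_s: 11.55
position: [0.4501, -0.0588, 0.1071]
tool_rot: [[-0.991, 0.132, -0.001], [0.132, 0.991, 0.0], [0.001, 0.0, -1.0]]
ft_force: [-4.2, 0.2, 5.0]
grip_width: -0.0003
gripper_force: 2.7
time_s: 12.18
position: [0.4501, -0.0588, 0.1072]
tool_rot: [[-0.991, 0.132, -0.001], [0.132, 0.991, 0.0], [0.001, 0.0, -1.0]]
ft_force: [-4.6, -0.6, 5.5]
grip_width: 0.0
gripper_force: 2.6
```

View pics/press.png

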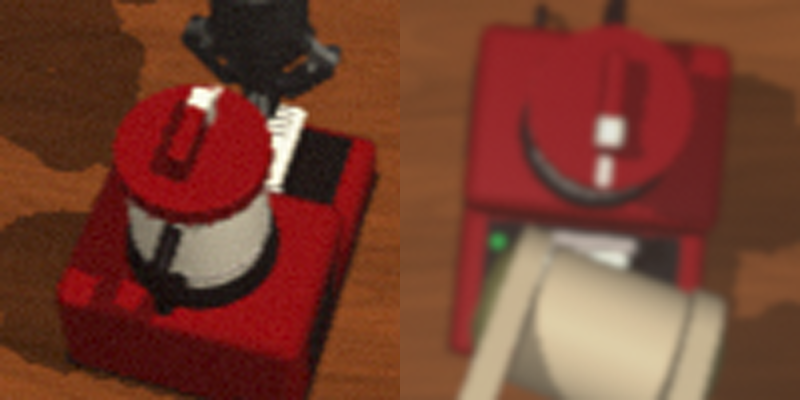

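The fingertips rest on the paddle, near (270,105) in the scene crop, at tip height 0.090 m with about 5.5 N. The lid is still home, so I'm handing in.

```bash
python3 -c "
from rig import env
print(env.close_job())"
```

```text
the job is handed in; nothing more can be done
None
```

I screwed the lid home to its hard stop and handed the job in with the fingers still holding the paddle about half-way down (about 5.5 N, fingertips 90 mm above the counter); no contact with the other things was seen, and no verdict was returned.

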